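Rack the press pins with their chamfered ends all one way

ROBOT

A 6-joint arm with a two-finger parallel gripper is mounted at the origin on a cart in front of the work surface, level with it; the furniture and walls round the work are solid. World frame = base frame: x ahead of the robot, y to its left, z up, the work surface at z = 0. Lengths are in m, angles in rad, forces in N, time in s.
With the tool pointing down it reaches from about 0.425 to 0.95 m from the base axis. Payload 3.5 kg.
Tool frame: the origin (TCP) lies at the very end of the fingers, on their centre line; the grasp point (between the pads) lies 19 mm behind it (tcp_to_grasp is the distance from the TCP to the grasp point, in m); z points along the fingers, y is the direction in which the jaws open and shut (so a half turn about z gives the same grasp; the last joint's range is limited). The gripper opens to 85 mm and grips with 20 to 120 N. Pads are 22 mm wide; open, the fingers measure 114 mm over their backs; the gripper's body (76 mm by 85 mm) begins 54 mm behind the grasp point. The pads swing forward as they close: fully open they stand 13 mm farther back than shut.
Start: joints at [1.138, 0.286, 1.577, -0, 1.279, -0.15], TCP at [0.188, 0.648, 0.231] pointing down, gripper open.
Joint ranges: [-2.77, 2.77], [-0.9, 2.22], [0.21, 2.48], [-1.53, 4.67], [0.24, 2.81], [-2.84, 2.84]. Speed limits (rad/s): [2.79, 2.79, 3.14, 3.14, 3.14, 3.14].

INTERFACE

Orientations are given as a unit quaternion [x, y, z, w].
In Python, from plant import * gives the robot as it stands. The module is installed in compiled form; this text tells all that it offers.
- The arm moves only by the tool arm_command, never from a script. Its argument "steps" is a list of rows, each a list of 3 entries, a list of its own where there are three numbers: the turn, a rotation vector about the tool's x, y, z in rad, then the shift along the tool's x, y, z in m, then the gripper command: -1 is shut, 1 is fully open, values between are in proportion. A call has 1 to 12 rows; each row is the pose to reach, as a shift and turn from the pose measured when the call began, along the tool's axes at that moment; what a row does not reach only later rows make up. A row lasts 1/8 s, in which the tool goes at most 62.5 mm and 10.7 degrees, less where a joint would pass 70% of its speed; a pose out of reach is approached as far as the arm can. A call with a gripper value outside its range is refused whole. The fingers move at their own pace and stop on an object; "force" is the grip in N (left out, the last holds). Time passes only in rows, so rows that repeat a pose let the fingers close. It gives the time, the measured TCP pose, the force and the opening at its end, in the units of the state.
- get_state(): the state, without advancing time (a new reading comes with each control period).
- read_camera(name): name is "scene" or "top" or "wrist"; returns a dict with "frame" (480x640x3 uint8, red, green, blue), "vfov" (degrees; the focal length in pixels is half the picture's height over the tangent of half this angle, whatever the lens; pixels are square), "cx", "cy" (the principal point, pixels), "position" and "rotation" of the camera in the world; the wrist camera has in their place "mount" (4x4, takes a point from camera to tool coordinates, whose origin is the TCP and whose axes are the flange's). Camera axes: x right, y up, looking along -z (the intrinsics and any distortion apply to the point x, -y, -z); pixel columns grow to the right and rows downward; lengths in m; the calibration is good to about 2 mm. A picture is of the moment at which its call begins: read the wrist's pose just before it. There is no depth.
- sign_off(): hands the job in, once; it reports no verdict.
The state is a dict: "time": time; "qpos": joint angles; "dq": joint speeds; "joint_efforts": joint torques, N m; "eef_pos": TCP position; "tcp_rot": TCP orientation; "contact_force": force on the tool from outside, world axes, zero at the start; "wrist_torque": the same for the moment, N m; "opening": opening from 0.0 (shut) to 1.0 (fully open).
Only numpy, scipy, OpenCV 4.12 (cv2) and the standard library are available. Lean on these libraries where they do the work, as an engineer would, in place of code of your own. Each camera call takes 0.05 s, during which the arm holds its last target.

TASK

Two of the loose metal pins on the bench have one chamfered (tapered) end. Lay each of them in one of the two empty places of the pin rack, resting in both of its V-shaped rests, with its chamfered end pointing the same way as that of the pin already in the middle. Leave the loose pin with two square ends lying where it is.

Things in the scene. Friction and masses are not known exactly. Their poses are not given: they have to be found in the camera images.
- pin_a_mid (a point): loose metal pin lying on the table, 22 mm diameter, 120 mm long, 0.15 kg, with one end chamfered and the other cut square: the chamfered end narrows over 34 mm to a flat 8 mm tip, the rest is plain 22 mm cylinder. Point: on its axis (11 mm above the table), half-way along; its x axis runs along the pin, + towards the chamfered end; y and z turn as it rolls
- pin_b_mid (a point): the second such pin: loose metal pin lying on the table, 22 mm diameter, 120 mm long, 0.15 kg, with one end chamfered and the other cut square: the chamfered end narrows over 34 mm to a flat 8 mm tip, the rest is plain 22 mm cylinder. Point: on its axis (11 mm above the table), half-way along; its x axis runs along the pin, + towards the chamfered end; y and z turn as it rolls
- pin_c_mid (a point): the pin to leave alone: loose metal pin lying on the table, 22 mm diameter, 120 mm long, 0.15 kg, with both ends cut square. Point: on its axis (11 mm above the table), half-way along; its x axis runs along the pin; y and z turn as it rolls
- rack: rack fixed to the table, 116 x 190 mm, base top at z 10 mm. Three places at y = 75, 0, -75 mm; each a front (x = 0) and a rear (x = -82 mm) 90-degree V rest, 10 mm thick, 48 mm wide, up to 57 mm high, free between. Middle one: fixed sample pin; outer two empty, either pin in either. Origin on the table under the middle front rest; x points as chamfered ends must, z up. A racked pin lies along x, its mid-point at x -44, z 45 mm

How it is judged:
By the outcome, as a careful person would: the job done as asked, in the order asked, and still so for the second after the job is handed in, with the robot touching nothing.
It also fails if it takes over 58 s, if anything falls off the work surface, if the arm or the gripper's body presses on something with over 40 N, if the wrist force passes 120 N, or if a joint passes its speed limit or range.

## Working session

There is one attempt and no reset: what is moved stays moved. The work goes in short steps, Python scripts to look and compute and a tool call to move; the robot and the scene stay as the last step left them, time stands still between calls to the robot, and variables do not carry over. Pictures are saved under pics/ and viewed, and the job is handed in when it is done.

Besides the shell and the picture viewer there is one more tool, called after "Request:" as name(argument=value, ...) on one line, values as JSON. arm_command: Moves the arm, as the interface text tells. Its arguments: {"type":"object","properties":{"steps":{"type":"array"},"force":{"type":"number"}},"required":["steps"]}

```bash
mkdir -p pics; python3 - <<'E'
from plant import *
import cv2,pickle
s=get_state();print(s)
d={}
for n in ["scene","top","wrist"]:
    c=read_camera(n);d[n]=c
    cv2.imwrite(f"pics/{n}0.png",c["frame"][:,:,::-1])
    print(n,{k:v for k,v in c.items() if k!="frame"})
pickle.dump((s,d),open("d0.pkl","wb"))
E
```

```text
{'time': 0.0, 'qpos': array([ 1.13801167e+00,  2.87146044e-01,  1.57819101e+00, -5.22283378e-06,
        1.27858853e+00, -1.49985247e-01]), 'dq': array([-0.00161662, -0.00105328,  0.00077695,  0.00092804, -0.00027549,
       -0.00091019]), 'joint_efforts': array([-3.13155106e-04, -4.05996358e+01, -2.92613804e+01, -1.73306858e-04,
        5.98330764e-03, -1.51523466e-06]), 'eef_pos': array([0.18803858, 0.64759231, 0.22995267]), 'tcp_rot': array([ 1.40928144e-01,  9.90019140e-01, -1.11800991e-03, -3.32705571e-04]), 'contact_force': array([0.51552366, 0.85035391, 0.54224294]), 'wrist_torque': array([ 0.02401953, -0.01571114,  0.03717952]), 'opening': 1.002140443450328}
scene {'vfov': 55.737531934246576, 'cx': 315.040910266935, 'cy': 240.2438170416321, 'position': array([-0.00895859, -0.20593076,  0.70025338]), 'rotation': array([ 0.30149367, -0.1830807 , -0.48653055,  0.79929409])}
top {'vfov': 47.718418859378616, 'cx': 322.8568083577543, 'cy': 248.71331663675517, 'position': array([0.275563  , 0.05937656, 1.12485682]), 'rotation': array([ 0.07602886, -0.07431777, -0.67639878,  0.72882177])}
wrist {'vfov': 62.64387738424805, 'cx': 321.4298497891282, 'cy': 235.77224821310264, 'mount': array([[ 2.76312844e-04,  9.46092396e-01,  3.23896746e-01,
         8.35928271e-02],
       [ 9.99999610e-01,  1.01186727e-05, -8.82645285e-04,
        -5.67804441e-04],
       [-8.38341398e-04,  3.23896863e-01, -9.46092025e-01,
        -1.43465666e-01],
       [ 0.00000000e+00,  0.00000000e+00,  0.00000000e+00,
         1.00000000e+00]])}
```

View pics/scene0.png

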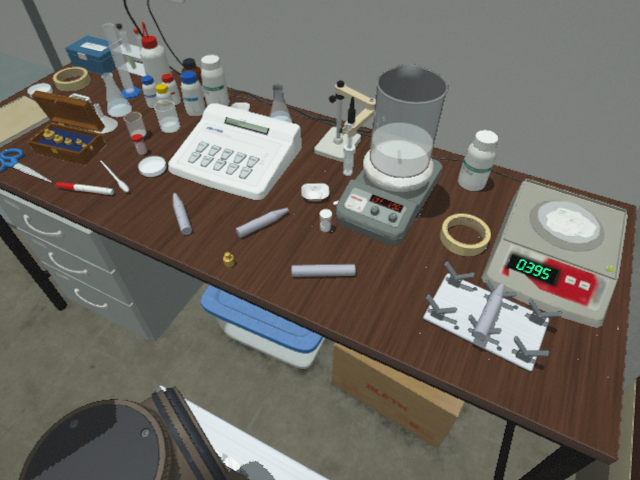

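View pics/top0.png

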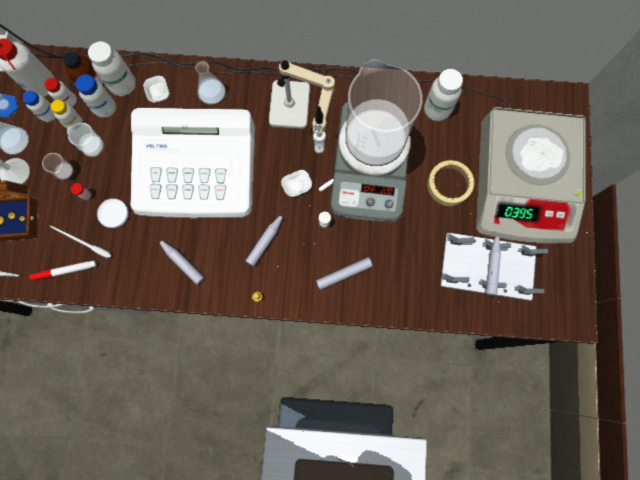

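View pics/wrist0.png

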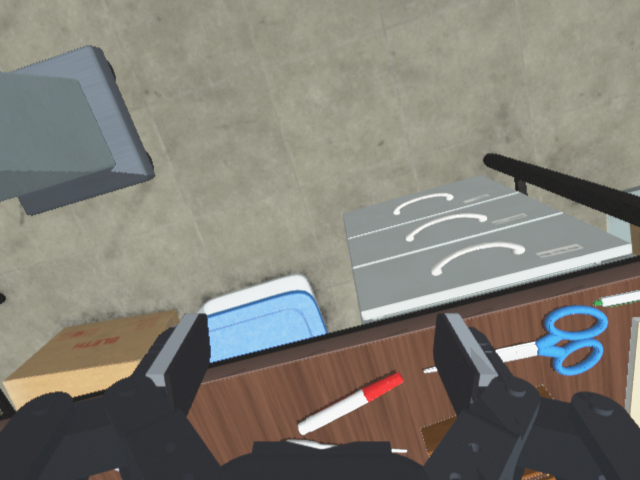

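The pictures show three loose pins. In the top view, the chamfered ones are at (180,262), tip up-left at (160,243), and (265,241), tip up-right at (282,218). The square-ended pin is at (345,273). The rack is at (490,265), and its sample pin's tip points up, away from the robot. The balance stands just beyond it.

```bash
cat > h.py <<'E'
import numpy as np,cv2,pickle
from scipy.spatial.transform import Rotation as R
def campose(c,s=None):
    if "mount" in c:
        M=np.array(c["mount"]);Rt=R.from_quat(s["tcp_rot"]).as_matrix()
        return Rt@M[:3,3]+s["eef_pos"],Rt@M[:3,:3]
    q=np.array(c["rotation"]);Rm=R.from_quat(q).as_matrix() if q.size==4 else q
    return np.array(c["position"]),Rm
def ray(c,px,s=None):
    p,Rm=campose(c,s);px=np.atleast_2d(px).astype(float)
    f=240/np.tan(np.radians(c["vfov"])/2)
    d=np.c_[(px[:,0]-c["cx"])/f,-(px[:,1]-c["cy"])/f,-np.ones(len(px))]
    return p,d@Rm.T
def onz(c,px,z,s=None):
    p,d=ray(c,px,s);return p+d*((z-p[2])/d[:,2])[:,None]
def proj(c,P,s=None):
    p,Rm=campose(c,s);P=np.atleast_2d(P);q=(P-p)@Rm
    f=240/np.tan(np.radians(c["vfov"])/2)
    return np.c_[c["cx"]+f*q[:,0]/-q[:,2],c["cy"]+f*q[:,1]/q[:,2]]
def pinmask(fr):
    h=cv2.cvtColor(fr,cv2.COLOR_RGB2HSV);f=fr.astype(int)
    m=((f[...,2]-f[...,1]>6)&(f[...,2]-f[...,0]>-2)&(h[...,2]>75)&(h[...,1]<70)).astype(np.uint8)*255
    return m
def blobs(m,amin=150):
    n,l,st,ce=cv2.connectedComponentsWithStats(m)
    return [(i,st[i],ce[i]) for i in range(1,n) if st[i,4]>amin],l
E
python3 - <<'E'
from h import *
s,d=pickle.load(open("d0.pkl","rb"))
for n in ["top","scene"]:
    c=d[n];m=pinmask(c["frame"]);b,l=blobs(m)
    for i,st,ce in b:
        ys,xs=np.where(l==i);P=onz(c,np.c_[xs,ys],0.011)[:,:2]
        (cx,cy),(w,h),a=cv2.minAreaRect(P.astype(np.float32)*1000)
        print(n,st,ce.round(),"c mm",round(cx),round(cy),"size",round(w),round(h),"ang",round(a))
    cv2.imwrite(f"pics/m_{n}.png",m)
t=d["top"]["frame"];cv2.imwrite("pics/rackzoom.png",cv2.resize(t[215:315,425:605,::-1],None,fx=4.4,fy=4.4,interpolation=cv2.INTER_CUBIC))
t=d["scene"]["frame"];cv2.imwrite("pics/rackzoom_s.png",cv2.resize(t[245:375,410:570,::-1],None,fx=4.5,fy=4.5,interpolation=cv2.INTER_CUBIC))
E
```

```text
top [199  77  25  26 477] [210.  90.] c mm 861 348 size 61 54 ang 4
top [  0 126  26  27 513] [ 11. 139.] c mm 711 767 size 62 54 ang 11
top [246 216  36  50 503] [263. 242.] c mm 527 194 size 21 120 ang 62
top [482 237  27  58 745] [494. 269.] c mm 508 -291 size 52 123 ang 89
top [160 241  43  43 505] [182. 262.] c mm 467 366 size 121 20 ang 50
top [317 258  56  31 574] [344. 273.] c mm 468 23 size 21 122 ang 28
top [266 404  40  28 452] [288. 418.] c mm 173 117 size 76 48 ang 90
scene [173 194  17  38 299] [180. 213.] c mm 469 367 size 120 19 ang 50
scene [236 209  52  26 387] [260. 221.] c mm 528 196 size 25 117 ang 62
scene [292 265  63  11 556] [323. 269.] c mm 470 25 size 24 120 ang 29
scene [474 284  30  52 639] [490. 311.] c mm 531 -280 size 24 124 ang 85
```

View pics/rackzoom.png

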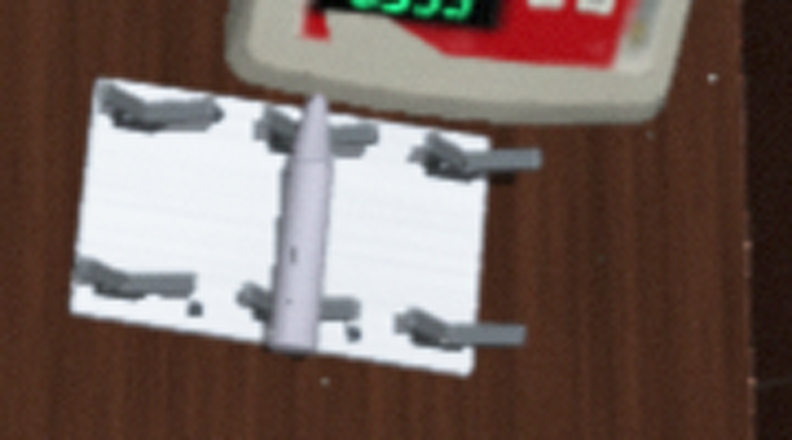

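View pics/rackzoom_s.png

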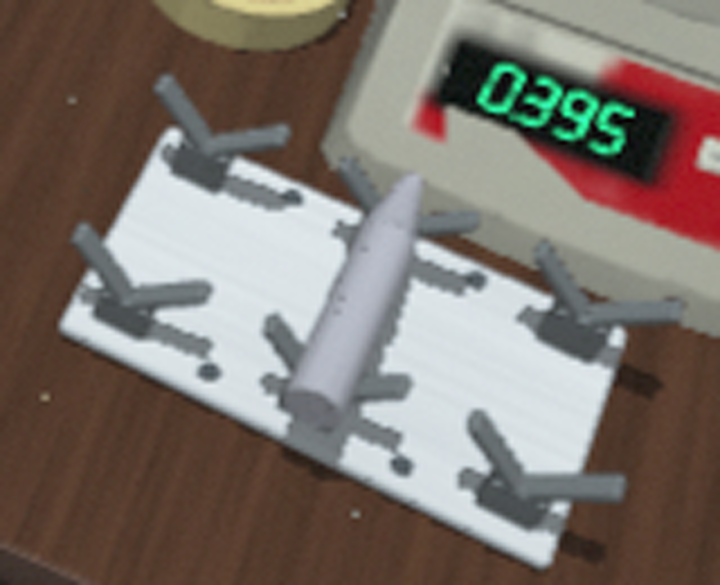

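```bash
cat >> h.py <<'E'
def pinfit(c,m_l,z,s=None):
    ys,xs=np.where(m_l);P=onz(c,np.c_[xs,ys],z,s)[:,:2]
    (w0,h0),(w,h),a=cv2.minAreaRect(P.astype(np.float32)*1000)
    cen=np.array([w0,h0])/1000;a=np.radians(a)
    u=np.array([np.cos(a),np.sin(a)]) if w>h else np.array([-np.sin(a),np.cos(a)])
    # tip = narrower end
    t=(P-cen)@u;v=(P-cen)@np.array([-u[1],u[0]])
    wp=np.ptp(v[(t>.042)&(t<.057)]);wn=np.ptp(v[(t<-.042)&(t>-.057)])
    if wn>wp:u=-u
    # refine the axis by fit of body
    L=max(w,h)/1000
    return cen,np.degrees(np.arctan2(u[1],u[0])),L,min(w,h)/1000,(wp,wn)
E
python3 - <<'E'
from h import *
s,d=pickle.load(open("d0.pkl","rb"))
for n in ["top","scene"]:
    c=d[n];m=pinmask(c["frame"]);b,l=blobs(m)
    for i,st,ce in b:
        z=.045 if st[0]>450 else .011
        print(n,ce.round(),pinfit(c,l==i,z))
z=d["top"]
co=np.array([[97,79],[488,136],[470,375],[72,312]])/4.4+[425,215]
P=onz(z,co,.010);print("top plate TL TR BR BL",P.round(4).tolist())
co=np.array([[168,128],[625,335],[545,565],[62,325]])/4.5+[410,245]
P2=onz(d["scene"],co,.010);print(P2.round(4).tolist())
for Q in (P,P2):
    Q=Q[:,:2];print("cen",Q.mean(0),"len",np.linalg.norm(Q-np.roll(Q,-1,0),axis=1), "ang x",[np.degrees(np.arctan2(*(a-b)[::-1])) for a,b in((Q[0],Q[3]),(Q[1],Q[2]))],"y",[np.degrees(np.arctan2(*(a-b)[::-1]))-90 for a,b in((Q[0],Q[1]),(Q[3],Q[2]))])
# beaker / balance
print("beaker base",onz(z,[[378,160]],0.06), "balance front edge",onz(z,[[480,232],[575,242]],0.05))
E
```

```text
Traceback (most recent call last):
  File "h.py", line 34, in pinfit
    wp=np.ptp(v[(t>.042)&(t<.057)]);wn=np.ptp(v[(t<-.042)&(t>-.057)])
ValueError: zero-size array to reduction operation maximum which has no identity
```

```bash
python3 - <<'E'
from h import *
s,d=pickle.load(open("d0.pkl","rb"))
for n in ["top","scene"]:
    c=d[n];m=pinmask(c["frame"]);b,l=blobs(m)
    for i,st,ce in b:
        z=.045 if st[0]>450 else .011
        try:print(n,ce.round(),pinfit(c,l==i,z))
        except ValueError: pass
z=d["top"]
co=np.array([[97,79],[488,136],[470,375],[72,312]])/4.4+[425,215]
P=onz(z,co,.010);print("top plate TL TR BR BL",P.round(4).tolist())
co=np.array([[168,128],[625,335],[545,565],[62,325]])/4.5+[410,245]
P2=onz(d["scene"],co,.010);print(P2.round(4).tolist())
for Q in (P,P2):
    Q=Q[:,:2];print("cen",Q.mean(0),"len",np.linalg.norm(Q-np.roll(Q,-1,0),axis=1), "ang x",[np.degrees(np.arctan2(*(a-b)[::-1])) for a,b in((Q[0],Q[3]),(Q[1],Q[2]))],"y",[np.degrees(np.arctan2(*(a-b)[::-1]))-90 for a,b in((Q[0],Q[1]),(Q[3],Q[2]))])
print("beaker base",onz(z,[[378,160]],0.06), "balance front edge",onz(z,[[480,232],[575,242]],0.05))
E
```

```text
top [263. 242.] (array([0.52670624, 0.19424994]), np.float64(152.1031951904297), 0.12012123107910157, 0.021468420028686524, (np.float64(0.019476860560433795), np.float64(0.011977847726791502)))
top [494. 269.] (array([ 0.50075272, -0.27997836]), np.float64(178.7806167602539), 0.11936095428466797, 0.05027168655395508, (np.float64(0.050271686575239505), np.float64(0.02665165142282855)))
top [182. 262.] (array([0.46749655, 0.36625348]), np.float64(-129.7804412841797), 0.12078948974609376, 0.020326595306396484, (np.float64(0.011650618351354908), np.float64(0.018722982420598132)))
top [344. 273.] (array([0.4682193 , 0.02316358]), np.float64(118.28022575378421), 0.12201770782470703, 0.021188379287719727, (np.float64(0.021188398704895237), np.float64(0.020335606622501758)))
scene [180. 213.] (array([0.46889142, 0.36748059]), np.float64(-129.77659988403323), 0.11955729675292968, 0.019138477325439454, (np.float64(0.011434047743668893), np.float64(0.017871746605987573)))
scene [260. 221.] (array([0.52803333, 0.19641042]), np.float64(151.8072853088379), 0.11662416076660156, 0.024607986450195313
[... 575 characters left out ...]
0.1798, 0.01]]
[[0.5704, -0.1889, 0.01], [0.5536, -0.3763, 0.01], [0.4408, -0.3658, 0.01], [0.4571, -0.1799, 0.01]]
cen [ 0.50575749 -0.27800784] len [0.18837454 0.1162657  0.18791479 0.11440341] ang x [np.float64(-4.445638867170859), np.float64(-4.673948341027463)] y [np.float64(-4.271213162894512), np.float64(-4.838325504244381)]
cen [ 0.50548626 -0.27773513] len [0.18816274 0.11323579 0.18664302 0.11359742] ang x [np.float64(-4.54954157069345), np.float64(-5.316849306723469)] y [np.float64(-5.123228207764754), np.float64(-5.013764451531756)]
beaker base [[ 0.70277344 -0.02996155  0.06      ]] balance front edge [[ 0.5667696  -0.2469579   0.05      ]
 [ 0.56034074 -0.44054774  0.05      ]]
```

```bash
cat >> h.py <<'E'
def go(s,pos,az):
    """tool down, tool x at azimuth az deg -> (turn, shift) in tool axes"""
    a=np.radians(az);x=np.array([np.cos(a),np.sin(a),0]);zz=np.array([0,0,-1.]);y=np.cross(zz,x)
    T=np.c_[x,y,zz];R0=R.from_quat(s["tcp_rot"]).as_matrix()
    tv=R.from_matrix(R0.T@T).as_rotvec();sh=R0.T@(np.array(pos)-s["eef_pos"])
    print("turn",tv.round(4).tolist(),"shift",sh.round(4).tolist(),"rows",max(np.linalg.norm(tv)/.1867,np.linalg.norm(sh)/.0625).round(1))
E
python3 - <<'E'
from plant import *
from h import *
s=get_state(); go(s,[.468,.367,.13],230.2)
E
```

```text
turn [-0.0015, -0.0013, -1.159] shift [-0.3472, -0.1913, 0.1005] rows 6.5
```

Request:
arm_command(steps=[[[0, 0, -1.159], [-0.347, -0.191, 0.1], 1], [[0, 0, -1.159], [-0.347, -0.191, 0.1], 1], [[0, 0, -1.159], [-0.347, -0.191, 0.1], 1], [[0, 0, -1.159], [-0.347, -0.191, 0.1], 1], [[0, 0, -1.159], [-0.347, -0.191, 0.1], 1], [[0, 0, -1.159], [-0.347, -0.191, 0.1], 1], [[0, 0, -1.159], [-0.347, -0.191, 0.1], 1], [[0, 0, -1.159], [-0.347, -0.191, 0.1], 1], [[0, 0, -1.159], [-0.347, -0.191, 0.1], 1]])

```text
time: 1.27
eef_pos: [0.4677, 0.3674, 0.1303]
tcp_rot: [-0.424, 0.906, -0.0, -0.001]
contact_force: [-0.7, -0.0, 0.6]
opening: 1.004
```

```bash
python3 - <<'E'
from plant import *
from h import *
s=get_state();c=read_camera("wrist");pickle.dump((s,c),open("d1.pkl","wb"))
cv2.imwrite("pics/w1.png",c["frame"][:,:,::-1]);print(s["time"],s["qpos"],s["eef_pos"],s["contact_force"])
m=pinmask(c["frame"]);b,l=blobs(m,800)
for i,st,ce in b:
    try: print(st,pinfit(c,l==i,.011,s))
    except ValueError: pass
go(s,[.468,.367,.13],230.2)
E
```

```text
1.275 [ 4.95747629e-01  2.15294753e-01  1.85731857e+00 -7.61670589e-04
  1.07102275e+00 -1.94992974e+00] [0.4676575  0.36742629 0.13032946] [-0.73411831 -0.04836436  0.55376647]
[   0   43  163   67 5484] (array([0.52275079, 0.19661533]), np.float64(151.98403930664062), 0.10944949340820312, 0.021589296340942383, (np.float64(0.02112211908938326), np.float64(0.016501925206300026)))
[ 305  139   33  168 4457] (array([0.46776688, 0.36787622]), np.float64(-129.10771942138672), 0.122181396484375, 0.0213717098236084, (np.float64(0.013980969197264378), np.float64(0.02100071290431802)))
turn [0.0001, -0.0021, -0.0009] shift [0.0001, -0.0005, 0.0003] rows 0.0
```

View pics/w1.png

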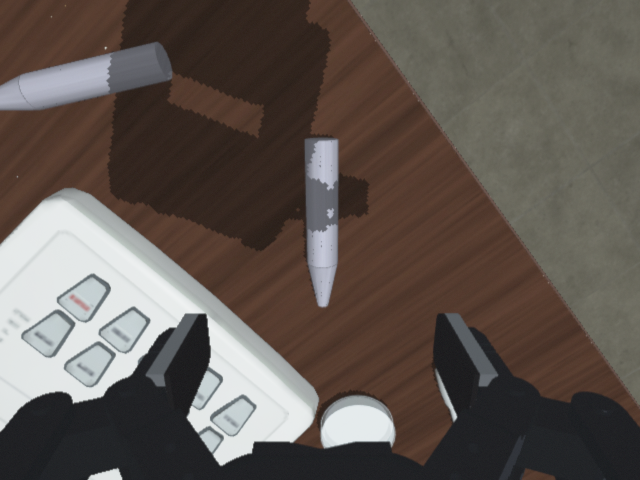

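The wrist view shows pin A centred between the fingers at column 321, rows 139–306, tip downward. This agrees with the top and scene fits to 1 mm. I'll descend and grip it.

Request:
arm_command(steps=[[[0, 0, -0.007], [0, 0, 0.05], 0.5], [[0, 0, -0.007], [0, 0, 0.09], 0.5], [[0, 0, -0.007], [0, 0, 0.115], 0.5], [[0, 0, -0.007], [0, 0, 0.127], 0.5], [[0, 0, -0.007], [0, 0, 0.127], 0.5], [[0, 0, -0.007], [0, 0, 0.127], -1], [[0, 0, -0.007], [0, 0, 0.127], -1], [[0, 0, -0.007], [0, 0, 0.127], -1], [[0, 0, -0.007], [0, 0, 0.127], -1], [[0, 0, -0.007], [0, 0, 0.127], -1], [[0, 0, -0.007], [0, 0, 0.127], -1]], force=60)

```text
time: 2.7
eef_pos: [0.4683, 0.3683, 0.0052]
tcp_rot: [-0.427, 0.904, -0.0, 0.0]
contact_force: [-0.7, 0.8, 6.0]
opening: 0.233
```

Request:
arm_command(steps=[[[0, 0, 0], [0, 0, -0.03], -1], [[0, 0, 0], [0, 0, -0.09], -1], [[0, 0, 0], [0, 0, -0.15], -1], [[0, 0, 0], [0, 0, -0.16], -1], [[0, 0, 0], [0, 0, -0.16], -1]])

```text
time: 3.32
eef_pos: [0.468, 0.3682, 0.1652]
tcp_rot: [-0.427, 0.904, -0.0, 0.001]
contact_force: [-0.1, -0.5, -1.6]
opening: 0.234
```

```bash
python3 - <<'E'
from plant import *
from h import *
s=get_state();c=read_camera("wrist");pickle.dump((s,c),open("d2.pkl","wb"))
cv2.imwrite("pics/w2.png",c["frame"][:,:,::-1]);print(s["time"],s["eef_pos"],s["contact_force"],s["opening"],s["qpos"])
go(s,[.468,.10,.20],180)
go(s,[.4965,-.3525,.20],175.3)
E
```

```text
3.325 [0.46802375 0.36823767 0.16524261] [-0.1372322  -0.47796869 -1.55054692] 0.23408748850037464 [ 4.96648479e-01  1.75089588e-01  1.83471789e+00 -6.91190326e-04
  1.13052812e+00 -1.95706273e+00]
turn [-0.0006, 0.0013, 0.8832] shift [0.2073, -0.1703, -0.0348] rows 4.7
turn [-0.0005, 0.0014, 0.9652] shift [0.5389, -0.4795, -0.0348] rows 11.6
```

View pics/w2.png

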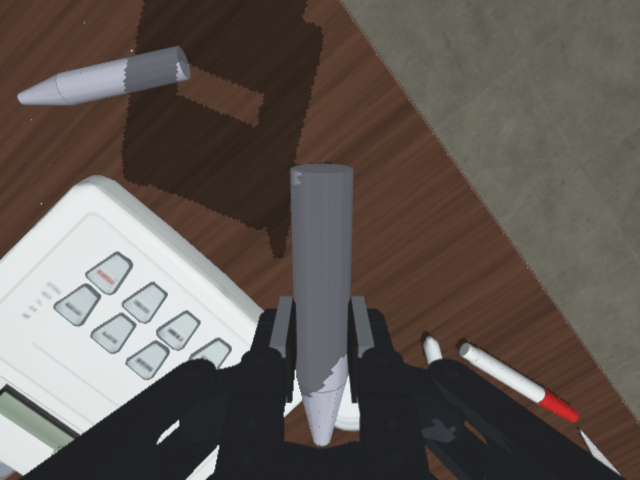

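```bash
cat >> h.py <<'E'
def toolpt(c,px,zt):
    M=np.array(c["mount"]);f=240/np.tan(np.radians(c["vfov"])/2)
    d=M[:3,:3]@np.array([(px[0]-c["cx"])/f,-(px[1]-c["cy"])/f,-1]);p=M[:3,3]
    return p+d*(zt-p[2])/d[2]
E
python3 - <<'E'
from h import *
s,c=pickle.load(open("d2.pkl","rb"))
for px,z in (((322,164),.0052),((322,177),-.0168),((322,444),-.0098),((322,444),-.0018),((298,385),-.0058),((344,385),-.0058)): print(px,z,toolpt(c,px,z).round(4))
cv2.imwrite("pics/w2z.png",cv2.resize(c["frame"][150:190,280:365,::-1],None,fx=8,fy=8))
E
```

```text
(322, 164) 0.0052 [0.0614 0.0002 0.0052]
(322, 177) -0.0168 [ 0.0606  0.0002 -0.0168]
(322, 444) -0.0098 [-0.0582  0.0003 -0.0098]
(322, 444) -0.0018 [-0.0667  0.0003 -0.0018]
(298, 385) -0.0058 [-0.0301 -0.0099 -0.0058]
(344, 385) -0.0058 [-0.0301  0.0096 -0.0058]
```

View pics/w2z.png

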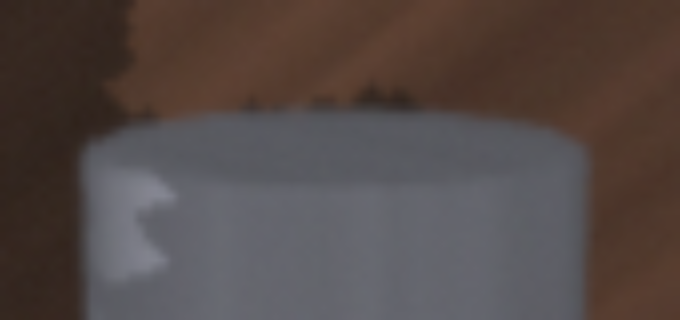

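Request:
arm_command(steps=[[[0, 0, 0.18], [0.02, 0, -0.04], -1], [[0, 0, 0.36], [0.06, -0.04, -0.05], -1], [[0, 0, 0.54], [0.1, -0.08, -0.055], -1], [[0, 0, 0.7], [0.145, -0.12, -0.055], -1], [[0, 0, 0.88], [0.19, -0.16, -0.055], -1], [[0, 0, 0.94], [0.235, -0.205, -0.055], -1], [[0, 0, 0.965], [0.28, -0.245, -0.055], -1], [[0, 0, 0.965], [0.325, -0.285, -0.055], -1], [[0, 0, 0.965], [0.37, -0.33, -0.055], -1], [[0, 0, 0.965], [0.37, -0.33, -0.055], -1], [[0, 0, 0.965], [0.37, -0.33, -0.055], -1]])

```text
time: 4.75
eef_pos: [0.4861, -0.1269, 0.2164]
tcp_rot: [0.041, 0.999, 0.0, -0.003]
contact_force: [-0.7, -0.8, -1.8]
opening: 0.229
```

```bash
python3 - <<'E'
from plant import *
from h import *
s=get_state();c=read_camera("wrist");pickle.dump((s,c),open("d3.pkl","wb"))
cv2.imwrite("pics/w3.png",c["frame"][:,:,::-1]);print(s["time"],s["eef_pos"])
E
```

```text
4.75 [ 0.48610581 -0.12694822  0.2164416 ]
```

View pics/w3.png

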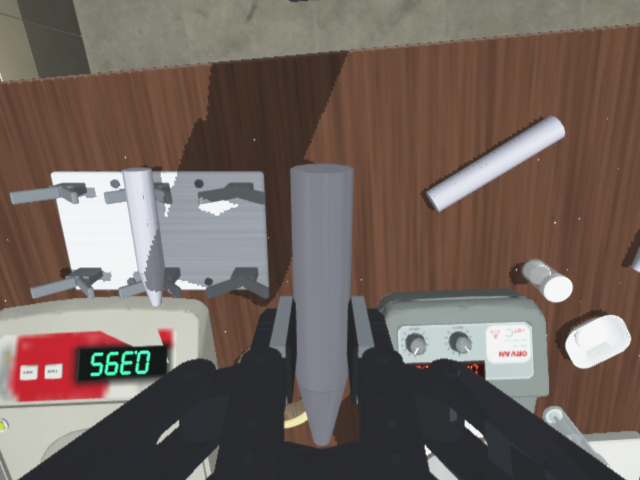

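```bash
python3 - <<'E'
from h import *
s,c=pickle.load(open("d3.pkl","rb"))
cv2.imwrite("pics/w3z.png",cv2.resize(c["frame"][155:315,5:280,::-1],None,fx=2.9,fy=2.9,interpolation=cv2.INTER_CUBIC))
E
```

```text
(no output)
```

View pics/w3z.png

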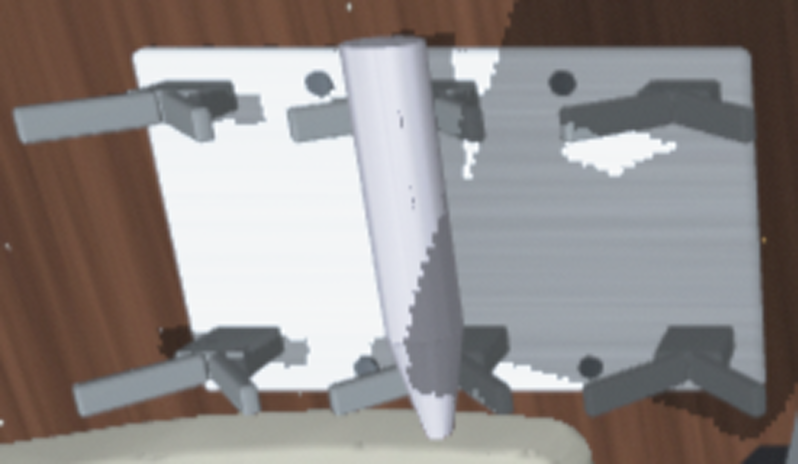

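```bash
python3 - <<'E'
from h import *
s,c=pickle.load(open("d3.pkl","rb"))
co=np.array([[205,390],[766,391],[751,48],[133,48]])/2.9+[5,155]  # far-y, far+y, near+y, near-y
Q=onz(c,co,.010,s)[:,:2];print(Q.round(4))
an=lambda v:np.degrees(np.arctan2(v[1],v[0]))
print("cen",Q.mean(0),"L",np.linalg.norm(Q-np.roll(Q,-1,0),axis=1),"xang",an(Q[0]-Q[3]),an(Q[1]-Q[2]),"yang-90",an(Q[1]-Q[0])-90,an(Q[2]-Q[3])-90)
# sample pin: body edges at two rows, z=.045 (axis); tip centre, end
def w(px,z): return onz(c,np.array([px])/2.9+[5,155],z,s)[0,:2]
e1=(w((347,80),.045)+w((428,80),.045))/2
e2=(w((379,290),.045)+w((460,290),.045))/2
t=w((441,438),.045); 
print("body pts",e1,e2,"ang",an(e2-e1),"tip(axis z)",t,"end bottom z.034",w((385,38),.034),"end top z.056",w((385,46),.056), "tip z.041,.049",w((441,438),.041),w((441,438),.049))
s0,d=pickle.load(open("d0.pkl","rb"))
E
```

```text
[[ 0.5561 -0.3748]
 [ 0.5723 -0.1857]
 [ 0.4565 -0.1758]
 [ 0.4409 -0.3643]]
cen [ 0.50645981 -0.27516557] L [0.18975287 0.1161832  0.18916821 0.11572824] xang -5.169012084727129 -4.879284525969899 yang-90 -4.880481348481297 -4.742237887097076
body pts [ 0.45171398 -0.27220094] [ 0.51415005 -0.27714079] ang -4.52372861780693 tip(axis z) [ 0.56303919 -0.28133568] end bottom z.034 [ 0.44146558 -0.27542935] end top z.056 [ 0.44099873 -0.26548809] tip z.041,.049 [ 0.56506164 -0.28337291] [ 0.56101674 -0.27929845]
```

```bash
python3 - <<'E'
from plant import *
from h import *
s=get_state();go(s,[.4977,-.3512,.12],175.2)
E
```

```text
turn [0.0003, -0.0054, 0.0025] shift [-0.0301, -0.2233, 0.0967] rows 3.9
```

Request:
arm_command(steps=[[[0, -0.005, 0.002], [-0.007, -0.055, 0.01], -1], [[0, -0.005, 0.002], [-0.015, -0.11, 0.03], -1], [[0, -0.005, 0.002], [-0.023, -0.165, 0.05], -1], [[0, -0.005, 0.002], [-0.03, -0.21, 0.07], -1], [[0, -0.005, 0.002], [-0.03, -0.223, 0.09], -1], [[0, -0.005, 0.002], [-0.03, -0.223, 0.097], -1], [[0, -0.005, 0.002], [-0.03, -0.223, 0.097], -1]])

```text
time: 5.68
eef_pos: [0.4976, -0.3485, 0.1188]
tcp_rot: [0.041, 0.999, 0.001, -0.001]
contact_force: [0.0, 0.6, -0.9]
opening: 0.228
```

```bash
python3 - <<'E'
from plant import *
from h import *
s=get_state();c=read_camera("wrist");pickle.dump((s,c),open("d4.pkl","wb"))
cv2.imwrite("pics/w4.png",c["frame"][:,:,::-1]);print(s["time"],s["eef_pos"],s["contact_force"],s["qpos"])
go(s,[.4977,-.3512,.0392],175.2)
E
```

```text
5.675 [ 0.49758841 -0.3485295   0.11880283] [ 0.04333308  0.58531511 -0.86351418] [-7.78011832e-01  2.56195220e-01  1.83131304e+00  3.61628876e-04
  1.05721849e+00 -2.26765184e+00]
turn [0.0022, -0.0022, 0.0024] shift [-0.0005, -0.0028, 0.0796] rows 1.3
```

View pics/w4.png

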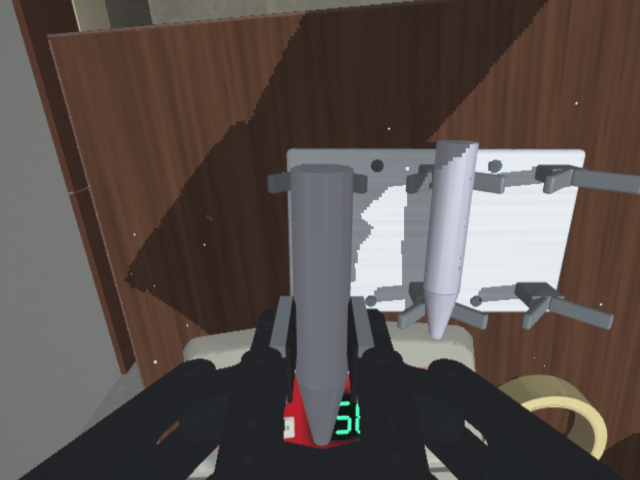

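```bash
python3 - <<'E'
from h import *
s,c=pickle.load(open("d4.pkl","rb"))
cv2.imwrite("pics/w4z.png",cv2.resize(c["frame"][130:350,250:510,::-1],None,fx=2.7,fy=2.7,interpolation=cv2.INTER_CUBIC))
E
```

```text
(no output)
```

View pics/w4z.png

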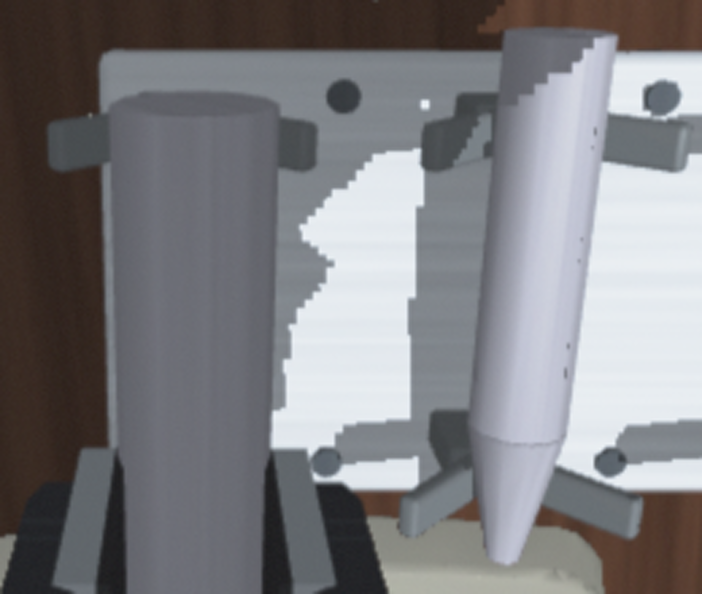

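```bash
python3 - <<'E'
from h import *
s,c=pickle.load(open("d4.pkl","rb"))
def w(px,z): return onz(c,np.array([px])/2.7+[250,130],z,s)[0]
an=lambda v:np.degrees(np.arctan2(v[1],v[0]))
e1=(w((494,150),.045)+w((606,150),.045))/2
e2=(w((473,400),.045)+w((572,400),.045))/2
end=(w((560,29),.034)+w((560,38),.056))/2; tip=(w((501,563),.041)+w((505,552),.049))/2
for n,v in dict(e1=e1,e2=e2,end=end,tip=tip).items(): print(n,v.round(4))
print("ang",an(e2-e1))
a=np.radians(-4.8);X=np.array([np.cos(a),np.sin(a)]);Y=np.array([-X[1],X[0]])
mx=.5*((end[:2]+tip[:2])@X);my=((e1+e2)[:2]/2)@Y
M=mx*X+my*Y;print("sample mid",M,"right",M-.075*Y,"left",M+.075*Y)
# rear rest right place outer tips z=.057
l=w((48,140),.055);r=w((317,140),.055);print("rest tips",l,r,"centre",(l+r)/2,"expect rest centre",M-.075*Y-.038*X)
# near edge of plate
print("plate near -y corner",w((101,51),.01),"expect",M-.055*X-.095*Y)
E
```

```text
e1 [ 0.4647 -0.2719  0.045 ]
e2 [ 0.5212 -0.2765  0.045 ]
end [ 0.4411 -0.2705  0.045 ]
tip [ 0.5619 -0.2803  0.045 ]
ang -4.682944263939971
sample mid [ 0.50154382 -0.27489576] right [ 0.49526798 -0.34963273] left [ 0.50781966 -0.2001588 ]
rest tips [ 0.45231852 -0.37360412  0.055     ] [ 0.45663064 -0.32088869  0.055     ] centre [ 0.45447458 -0.3472464   0.055     ] expect rest centre [ 0.45740126 -0.34645297]
plate near -y corner [ 0.44076871 -0.36543347  0.01      ] expect [ 0.43878732 -0.3649603 ]
```

Request:
arm_command(steps=[[[0.002, -0.002, 0], [0.0005, -0.0012, 0.03], -1], [[0.002, -0.002, 0], [0.0005, -0.0012, 0.05], -1], [[0.002, -0.002, 0], [0.0005, -0.0012, 0.062], -1], [[0.002, -0.002, 0], [0.0005, -0.0012, 0.07], -1], [[0.002, -0.002, 0], [0.0005, -0.0012, 0.075], -1], [[0.002, -0.002, 0], [0.0005, -0.0012, 0.077], -1], [[0.002, -0.002, 0], [0.0005, -0.0012, 0.077], -1]])

```text
time: 6.6
eef_pos: [0.4976, -0.3504, 0.0432]
tcp_rot: [0.041, 0.999, -0.001, 0.001]
contact_force: [-0.2, -0.6, -1.7]
opening: 0.232
```

```bash
python3 - <<'E'
from plant import *
from h import *
s=get_state();print(s["time"],s["eef_pos"],s["contact_force"],s["wrist_torque"]);go(s,[.497,-.3497,.0392],175.2)
E
```

```text
6.6 [ 0.49760203 -0.3504305   0.04319411] [-0.17706782 -0.63703606 -1.68673358] [0.05897641 0.06203291 0.02859493]
turn [-0.0016, 0.0019, 0.0024] shift [0.0007, 0.0007, 0.004] rows 0.1
```

Request:
arm_command(steps=[[[0, 0, 0], [0.0005, 0.0005, 0.0015], -1], [[0, 0, 0], [0.0005, 0.0005, 0.003], -1], [[0, 0, 0], [0.0005, 0.0005, 0.004], -1], [[0, 0, 0], [0.0005, 0.0005, 0.004], -1]])

```text
time: 7.1
eef_pos: [0.4973, -0.3504, 0.0397]
tcp_rot: [0.041, 0.999, -0.001, 0.001]
contact_force: [-0.9, -0.3, 0.9]
opening: 0.232
```

Request:
arm_command(steps=[[[0, 0, 0], [0, 0, 0.001], -1], [[0, 0, 0], [0, 0, 0.0015], -1], [[0, 0, 0], [0, 0, 0.0015], -1]])

```text
time: 7.48
eef_pos: [0.4975, -0.3508, 0.0392]
tcp_rot: [0.041, 0.999, -0.002, 0.001]
contact_force: [-2.7, -0.0, 5.8]
opening: 0.229
```

```bash
python3 - <<'E'
from plant import *
from h import *
s=get_state();c=read_camera("wrist");pickle.dump((s,c),open("d5.pkl","wb"))
cv2.imwrite("pics/w5.png",c["frame"][:,:,::-1]);print(s["time"],s["eef_pos"],s["contact_force"],s["wrist_torque"],s["qpos"])
for n in("scene",):
    c=read_camera(n);cv2.imwrite("pics/s5.png",cv2.resize(c["frame"][245:375,410:570,::-1],None,fx=4.5,fy=4.5,interpolation=cv2.INTER_CUBIC))
E
```

```text
7.475 [ 0.49750569 -0.35079776  0.03917813] [-2.72001403 -0.00798089  5.76106556] [ 0.0607684   0.34609537 -0.02814731] [-7.80359395e-01  3.65465370e-01  1.86143358e+00 -9.42343708e-04
  9.10816360e-01 -2.26925780e+00]
```

View pics/w5.png

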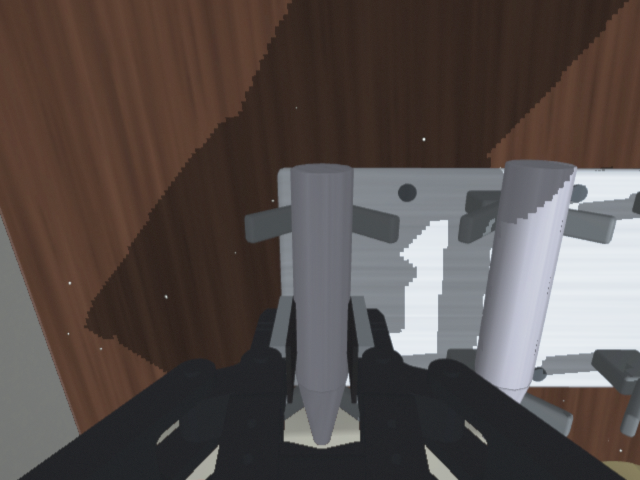

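View pics/s5.png

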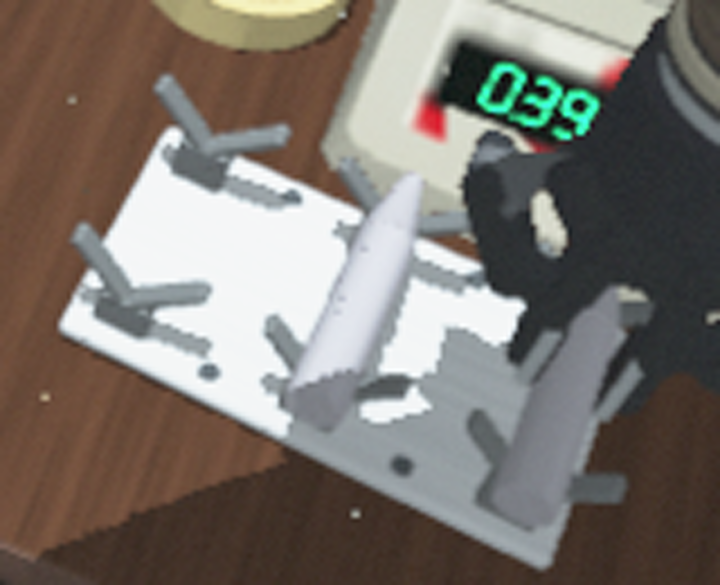

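Pin A sits at the expected height (z 39.2 mm) with light contact, and its square end is about 4 px (roughly 1.3 mm) ahead of the sample's. I'll slide it back slightly, release and rise.

Request:
arm_command(steps=[[[0, 0, 0], [0.0006, 0, -0.0005], -1], [[0, 0, 0], [0.0013, 0, -0.0005], -1], [[0, 0, 0], [0.0013, 0, -0.0003], -0.4], [[0, 0, 0], [0.0013, 0, -0.0003], -0.2], [[0, 0, 0], [0.0013, 0, -0.0003], 0], [[0, 0, 0], [0.0013, 0, -0.0003], 0], [[0, 0, 0], [0.0013, 0, -0.0003], 0], [[0, 0, 0], [0.0013, 0, -0.03], 0], [[0, 0, 0], [0.0013, 0, -0.08], 0.2], [[0, 0, 0], [0.0013, 0, -0.13], 0.5], [[0, 0, 0], [0.0013, 0, -0.15], 0.5], [[0, 0, 0], [0.0013, 0, -0.15], 0.5]])

```text
time: 9.07
eef_pos: [0.4964, -0.3507, 0.1906]
tcp_rot: [0.041, 0.999, -0.003, 0.002]
contact_force: [0.4, 0.2, 0.2]
opening: 0.747
```

```bash
python3 - <<'E'
from plant import *
from h import *
s=get_state();c=read_camera("wrist");pickle.dump((s,c),open("d6.pkl","wb"))
cv2.imwrite("pics/w6.png",c["frame"][:,:,::-1]);print(s["time"],s["eef_pos"],s["contact_force"],s["qpos"],s["opening"])
go(s,[.527,.195,.15],152)
E
```

```text
9.075 [ 0.49641913 -0.35072119  0.19056414] [0.39056125 0.23748966 0.21434734] [-7.81555133e-01  1.72510647e-01  1.78858404e+00 -7.77811914e-04
  1.17344416e+00 -2.27075948e+00] 0.7465748983433375
turn [-0.004, 0.0059, 0.4074] shift [0.014, 0.5466, 0.0377] rows 8.8
```

View pics/w6.png

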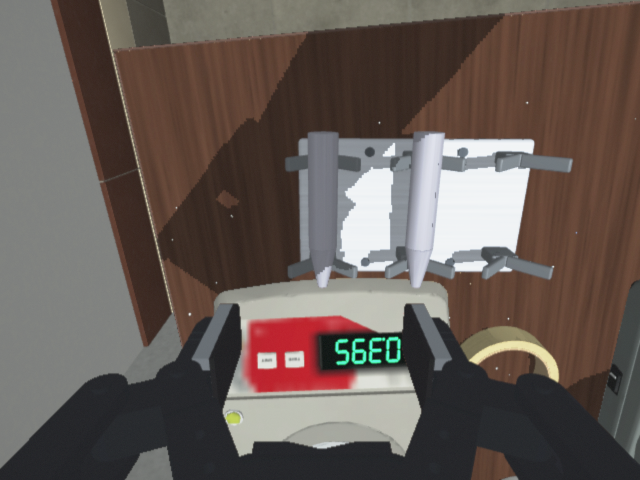

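Pin A lies in the right-hand place at (322,210), parallel to the sample with both ends level: rows 132 and 287 for each pin. Pin B is next.

Request:
arm_command(steps=[[[0, 0, 0], [0, 0.06, 0], 0.5], [[0, 0, 0.05], [0, 0.12, 0], 0.5], [[0, 0, 0.1], [0, 0.18, 0], 0.5], [[0, 0, 0.15], [0, 0.24, 0], 0.5], [[0, 0, 0.2], [0, 0.3, 0], 0.5], [[0, 0, 0.25], [0, 0.36, 0], 0.5], [[0, 0, 0.3], [0.005, 0.42, 0], 0.5], [[-0.004, 0.006, 0.36], [0.01, 0.48, 0.01], 0.5], [[-0.004, 0.006, 0.407], [0.014, 0.53, 0.025], 0.5], [[-0.004, 0.006, 0.407], [0.014, 0.547, 0.038], 0.5], [[-0.004, 0.006, 0.407], [0.014, 0.547, 0.038], 0.5], [[-0.004, 0.006, 0.407], [0.014, 0.547, 0.038], 0.5]])

```text
time: 10.62
eef_pos: [0.5261, 0.1951, 0.1483]
tcp_rot: [0.242, 0.97, 0.001, -0.002]
contact_force: [-0.2, -1.0, -0.6]
opening: 0.749
```

```bash
python3 - <<'E'
from plant import *
from h import *
s=get_state();c=read_camera("wrist");pickle.dump((s,c),open("d7.pkl","wb"))
cv2.imwrite("pics/w7.png",c["frame"][:,:,::-1]);print(s["time"],s["eef_pos"],s["opening"])
m=pinmask(c["frame"]);b,l=blobs(m,800)
for i,st,ce in b:
    try: print(st,pinfit(c,l==i,.011,s))
    except ValueError: pass
go(s,[.527,.195,.005],152)
E
```

```text
10.625 [0.52607068 0.19505452 0.14826501] 0.7494326334172303
[ 307  137   31  159 3948] (array([0.52659656, 0.19494028]), np.float64(152.02675247192383), 0.12181871032714844, 0.02147559928894043, (np.float64(0.0212439075369558), np.float64(0.012468162761224807)))
[  45  187   85  136 3398] (array([0.46916092, 0.019712  ]), np.float64(-61.33297538757324), 0.12884628295898437, 0.02153907012939453, (np.float64(0.01969351300355538), np.float64(0.021161401868941006)))
turn [-0.0001, -0.0047, -0.0006] shift [-0.0015, 0.0004, 0.1433] rows 2.3
```

View pics/w7.png

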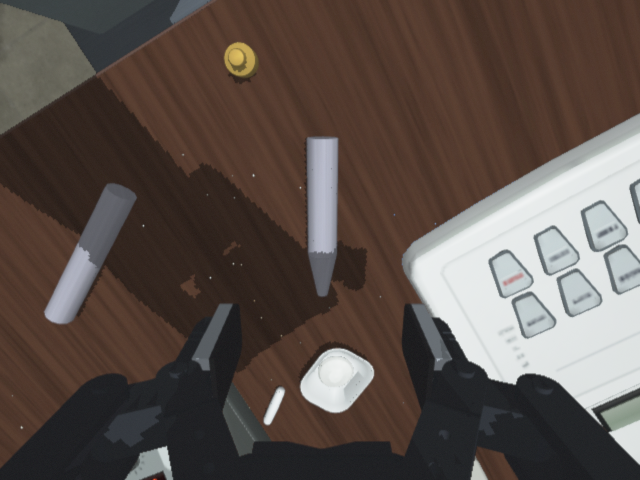

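Pin B is centred at column 322, rows 137–296, tip downward. The keypad corner at (405,255) is clear of the fingers if I narrow the opening.

Request:
arm_command(steps=[[[0, -0.004, 0], [-0.001, 0.0003, 0.05], 0.1], [[0, -0.004, 0], [-0.001, 0.0003, 0.1], 0.1], [[0, -0.004, 0], [-0.001, 0.0003, 0.13], 0.1], [[0, -0.004, 0], [-0.001, 0.0003, 0.143], 0.1], [[0, -0.004, 0], [-0.001, 0.0003, 0.143], 0.1], [[0, -0.004, 0], [-0.001, 0.0003, 0.143], -1], [[0, -0.004, 0], [-0.001, 0.0003, 0.143], -1], [[0, -0.004, 0], [-0.001, 0.0003, 0.143], -1], [[0, -0.004, 0], [-0.001, 0.0003, 0.143], -1], [[0, -0.004, 0], [-0.001, 0.0003, 0.143], -1]], force=60)

```text
time: 11.92
eef_pos: [0.5288, 0.1952, 0.0081]
tcp_rot: [0.242, 0.97, 0.001, 0.002]
contact_force: [-0.3, -1.0, 7.0]
opening: 0.226
```

```bash
python3 - <<'E'
from plant import *
from h import *
s=get_state();print(s["time"],s["eef_pos"],s["contact_force"],s["opening"])
E
```

```text
11.925 [0.528822   0.19522944 0.00812814] [-0.33850538 -1.0012712   7.03071715] 0.22587012091625108
```

Request:
arm_command(steps=[[[0, 0, 0], [0, 0, -0.03], -1], [[0, 0, 0], [0, 0, -0.09], -1], [[0, 0, 0], [0, 0, -0.15], -1], [[0, 0, 0], [0, 0, -0.2], -1], [[0, 0, 0], [0, 0, -0.2], -1]])

```text
time: 12.55
eef_pos: [0.5307, 0.1958, 0.2141]
tcp_rot: [0.242, 0.97, 0.003, 0.007]
contact_force: [0.2, 0.8, -2.9]
opening: 0.228
```

```bash
python3 - <<'E'
from plant import *
from h import *
s=get_state();c=read_camera("wrist");pickle.dump((s,c),open("d8.pkl","wb"))
cv2.imwrite("pics/w8.png",c["frame"][:,:,::-1]);print(s["time"],s["eef_pos"],s["contact_force"],s["opening"])
cv2.imwrite("pics/w8z.png",cv2.resize(c["frame"][150:460,260:385,::-1],None,fx=1.9,fy=1.9))
E
```

```text
12.55 [0.53069727 0.19584504 0.21409618] [ 0.15420674  0.76426859 -2.89402088] 0.2283605385596185
```

View pics/w8.png

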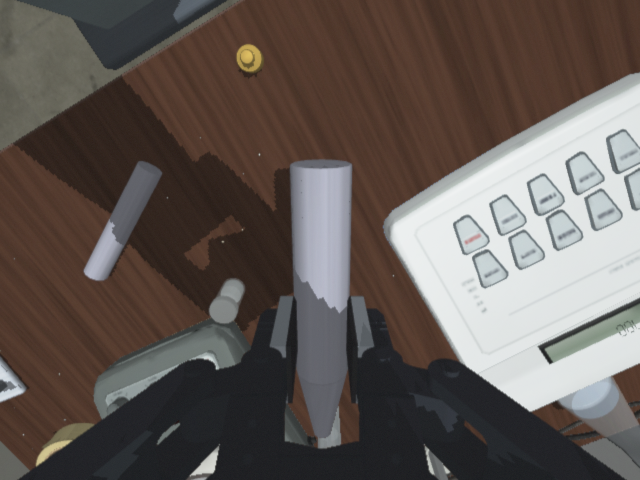

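View pics/w8z.png

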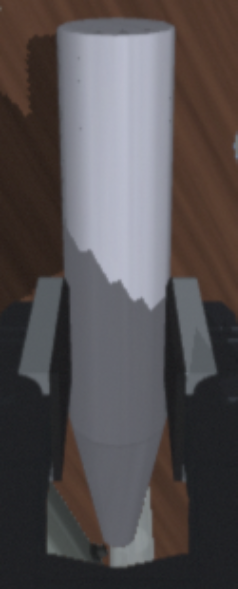

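```bash
python3 - <<'E'
from plant import *
from h import *
s,c=pickle.load(open("d8.pkl","rb"));za=-.0029
for px,z in (((322,159.5),za+.011),((322,168.5),za-.011),((322,437),za-.004),((322,437),za+.004),((322,437),za)): print(px,z.__round__(4),toolpt(c,px,z).round(4))
s,c=pickle.load(open("d2.pkl","rb"));za=-.0058
for px,z in (((322,164),za+.011),((322,173),za-.011),((322,444),za-.004)): print("A",px,toolpt(c,px,z).round(4))
s=get_state();print(s["tcp_rot"],s["eef_pos"]);go(s,[.490,-.05,.2],175.2);go(s,[.509,-.200,.12],175.2)
E
```

```text
(322, 159.5) 0.0081 [ 0.0623 -0.0002  0.0081]
(322, 168.5) -0.0139 [ 0.0625 -0.0003 -0.0139]
(322, 437) -0.0069 [-0.0576 -0.0002 -0.0069]
(322, 437) 0.0011 [-0.0658 -0.0002  0.0011]
(322, 437) -0.0029 [-0.0617 -0.0002 -0.0029]
A (322, 164) [0.0614 0.0002 0.0052]
A (322, 173) [ 0.0619  0.0002 -0.0168]
A (322, 444) [-0.0582  0.0003 -0.0098]
[0.24216538 0.97022448 0.00185721 0.00411655] [0.52876012 0.1954429  0.21034506]
turn [0.0041, 0.0081, -0.4054] shift [-0.0811, -0.2349, 0.0096] rows 4.0
turn [0.0041, 0.0081, -0.4054] shift [-0.1677, -0.3589, 0.0895] rows 6.5
```

Request:
arm_command(steps=[[[0, 0, -0.1], [-0.02, -0.05, 0], -1], [[0.004, 0.008, -0.2], [-0.04, -0.105, 0], -1], [[0.004, 0.008, -0.3], [-0.06, -0.16, 0], -1], [[0.004, 0.008, -0.405], [-0.08, -0.215, 0], -1], [[0.004, 0.008, -0.405], [-0.105, -0.265, 0.01], -1], [[0.004, 0.008, -0.405], [-0.135, -0.31, 0.03], -1], [[0.004, 0.008, -0.405], [-0.16, -0.345, 0.055], -1], [[0.004, 0.008, -0.405], [-0.168, -0.36, 0.08], -1], [[0.004, 0.008, -0.405], [-0.168, -0.36, 0.09], -1], [[0.004, 0.008, -0.405], [-0.168, -0.36, 0.09], -1], [[0.004, 0.008, -0.405], [-0.168, -0.36, 0.09], -1]])

```text
time: 13.98
eef_pos: [0.5091, -0.2002, 0.1201]
tcp_rot: [0.041, 0.999, -0.0, 0.0]
contact_force: [0.1, -1.1, -1.9]
opening: 0.226
```

```bash
python3 - <<'E'
from plant import *
from h import *
s=get_state();c=read_camera("wrist");pickle.dump((s,c),open("d9.pkl","wb"))
cv2.imwrite("pics/w9.png",c["frame"][:,:,::-1]);print(s["time"],s["eef_pos"],s["contact_force"],s["opening"])
go(s,[.5097,-.2013,.0421],175.2)
E
```

```text
13.975 [ 0.50905955 -0.20023599  0.12009239] [ 0.14166475 -1.05150727 -1.92821028] 0.22615542750935066
turn [-0.0001, 0.0009, 0.0009] shift [-0.0007, -0.001, 0.078] rows 1.2
```

View pics/w9.png

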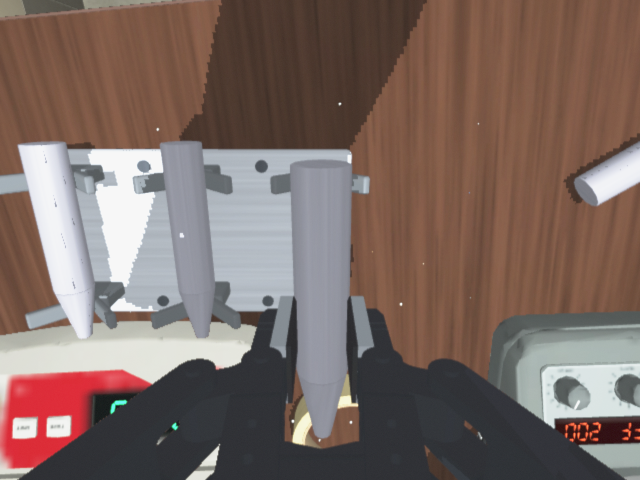

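Pin B is above the left place: the rest arms span columns 272–369 and the pin is at column 321. I'll lower it.

Request:
arm_command(steps=[[[0, 0, 0], [-0.0005, -0.001, 0.03], -1], [[0, 0, 0], [-0.0005, -0.001, 0.05], -1], [[0, 0, 0], [-0.0005, -0.001, 0.062], -1], [[0, 0, 0], [-0.0005, -0.001, 0.07], -1], [[0, 0, 0], [-0.0005, -0.001, 0.074], -1], [[0, 0, 0], [-0.0005, -0.001, 0.076], -1], [[0, 0, 0], [-0.0005, -0.001, 0.077], -1], [[0, 0, 0], [-0.0005, -0.001, 0.077], -1]])

```text
time: 15.02
eef_pos: [0.51, -0.2017, 0.0438]
tcp_rot: [0.041, 0.999, -0.0, 0.001]
contact_force: [0.4, 0.4, -2.1]
opening: 0.228
```

```bash
python3 - <<'E'
from plant import *
from h import *
s=get_state();c=read_camera("wrist");pickle.dump((s,c),open("d10.pkl","wb"))
cv2.imwrite("pics/w10.png",c["frame"][:,:,::-1]);print(s["time"],s["eef_pos"],s["contact_force"],s["wrist_torque"])
go(s,[.5097,-.2013,.0421],175.2)
E
```

```text
15.025 [ 0.51004436 -0.20170446  0.0438289 ] [ 0.36905174  0.3932386  -2.11081378] [ 0.0674888   0.01582347 -0.00350062]
turn [-0.0009, 0.0022, 0.0009] shift [0.0004, 0.0004, 0.0017] rows 0.0
```

View pics/w10.png

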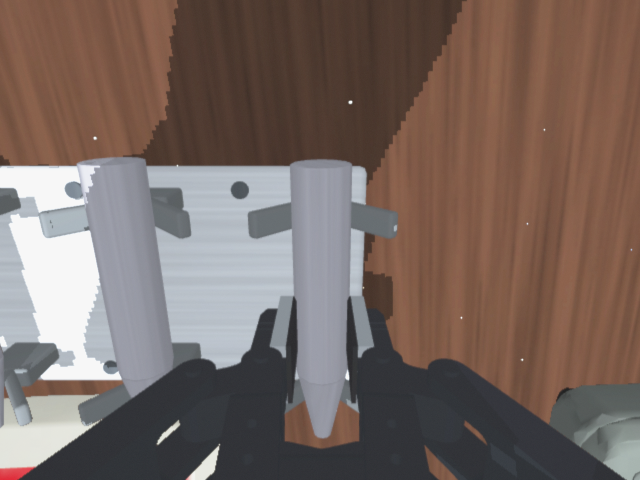

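Request:
arm_command(steps=[[[0, 0, 0], [0.0007, 0.0003, 0.001], -1], [[0, 0, 0], [0.0009, 0.0003, 0.002], -1], [[0, 0, 0], [0.0009, 0.0003, 0.0025], -1], [[0, 0, 0], [0.0009, 0.0003, 0.0025], -1]])

```text
time: 15.58
eef_pos: [0.5094, -0.2014, 0.042]
tcp_rot: [0.042, 0.999, -0.0, 0.001]
contact_force: [-1.5, 0.6, 3.3]
opening: 0.224
```

Pin B is touching at the expected height (z 42.0 mm, +3 N). Releasing it.

Request:
arm_command(steps=[[[0, 0, 0], [0, 0, 0], -0.4], [[0, 0, 0], [0, 0, 0], -0.2], [[0, 0, 0], [0, 0, 0], 0], [[0, 0, 0], [0, 0, 0], 0], [[0, 0, 0], [0, 0, 0], 0], [[0, 0, 0], [0, 0, -0.03], 0], [[0, 0, 0], [0, 0, -0.08], 0], [[0, 0, 0], [0, 0, -0.13], 0.2], [[0, 0, 0], [0, 0, -0.15], 0.2], [[0, 0, 0], [0, 0, -0.15], 0.2]])

```text
time: 16.82
eef_pos: [0.5102, -0.2019, 0.1943]
tcp_rot: [0.041, 0.999, -0.002, 0.003]
contact_force: [0.4, 0.0, -0.6]
opening: 0.599
```

```bash
python3 - <<'E'
from plant import *
from h import *
s=get_state();c=read_camera("wrist")
cv2.imwrite("pics/w11.png",c["frame"][:,:,::-1]);print(s["time"],s["eef_pos"],s["contact_force"],s["opening"])
E
```

```text
16.825 [ 0.51016721 -0.20191214  0.19431014] [ 0.42382077  0.04744519 -0.58702078] 0.5991779153659198
```

View pics/w11.png

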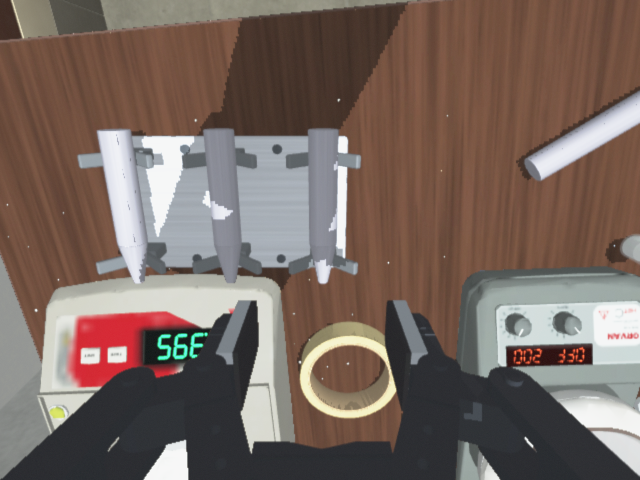

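The three racked pins are parallel with level ends: rows 129–283, tips pointing away from the robot. I'll move the arm clear and check with the fixed cameras.

Request:
arm_command(steps=[[[0, 0, 0], [0.03, 0.05, -0.02], 0.2], [[0, 0, 0], [0.05, 0.11, -0.03], 0.2], [[0, 0, 0], [0.05, 0.17, -0.03], 0.2], [[0, 0, 0], [0.05, 0.23, -0.03], 0.2], [[0, 0, 0], [0.05, 0.29, -0.03], 0.2], [[0, 0, 0], [0.05, 0.3, -0.03], 0.2], [[0, 0, 0], [0.05, 0.3, -0.03], 0.2], [[0, 0, 0], [0.05, 0.3, -0.03], 0.2]])

```text
time: 17.88
eef_pos: [0.4838, 0.1007, 0.2207]
tcp_rot: [0.042, 0.999, -0.001, 0.001]
contact_force: [-0.0, 0.2, 0.9]
opening: 0.602
```

```bash
python3 - <<'E'
from plant import *
from h import *
s=get_state();a=read_camera("scene");b=read_camera("top");print(s["time"],s["contact_force"])
z1=cv2.resize(a["frame"][245:375,410:570,::-1],(490,398),interpolation=cv2.INTER_CUBIC)
z2=cv2.resize(b["frame"][215:315,430:570,::-1],(490,350),interpolation=cv2.INTER_CUBIC)[:200]
cv2.imwrite("pics/f.png",np.vstack([z1,z2]));cv2.imwrite("pics/ftop.png",b["frame"][:,:,::-1])
m=pinmask(b["frame"]);bl,l=blobs(m)
for i,st,ce in bl:
    if abs(ce[0]-344)<40 and abs(ce[1]-273)<30: print(pinfit(b,l==i,.011))
E
```

```text
17.875 [-0.01080989  0.21723925  0.90533809]Traceback (most recent call last):
  File "<stdin>", line 9, in <module>
  File "h.py", line 34, in pinfit
    wp=np.ptp(v[(t>.042)&(t<.057)]);wn=np.ptp(v[(t<-.042)&(t>-.057)])
    return _methods._ptp(a, axis=axis, out=out, **kwargs)
           ~~~~~~~~~~~~~^^^^^^^^^^^^^^^^^^^^^^^^^^^^^^^^^
    umr_maximum(a, axis, None, out, keepdims),
    ~~~~~~~~~~~^^^^^^^^^^^^^^^^^^^^^^^^^^^^^^
ValueError: zero-size array to reduction operation maximum which has no identity
```

View pics/f.png

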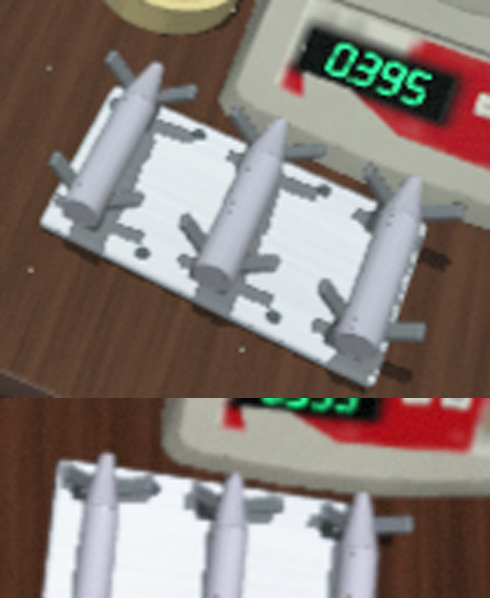

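View pics/ftop.png

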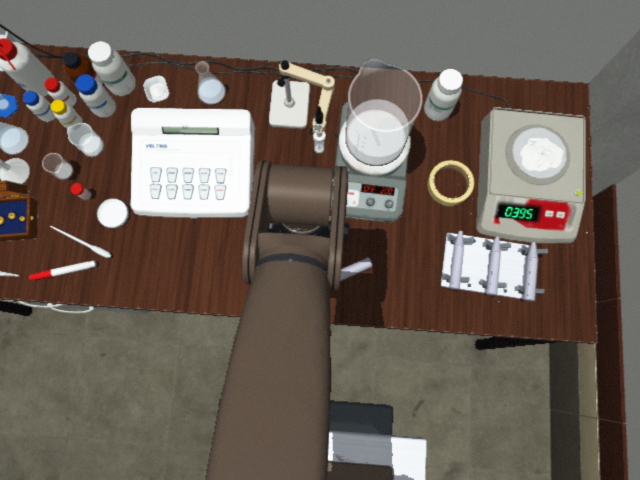

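The scene view and the top view both show the two pins in the rack beside the sample, lying in both rests with their tips the same way. The square-ended pin's visible end is still at (371,262) in the top view; the arm covers the rest. Handing in.

```bash
python3 - <<'E'
from plant import *
print(sign_off())
E
```

```text
the job is handed in; nothing more can be done
None
```

Both chamfered pins are in the rack's two empty places, one on each side of the sample. I handed the job in at about 18 s of the 58 s allowed.

- **Placing:** Each pin was gripped at its middle and lowered until it just touched the rests. Contact came within 0.2 mm of the expected height, at 3 to 6 N. The arm then released and moved clear.
- **Racked pins:** In the wrist view after release, all three were parallel with their ends level to about a pixel. The scene and top cameras showed both pins lying in their front and rear rests, chamfered ends pointing the same way as the sample's.
- **Forces:** The highest wrist force at any reading was about 7 N, while gripping the second pin on the table. I only saw readings at the end of each move.
- **Square-ended pin:** I never touched it. The last numeric check of its position failed because the arm hid part of it in the top view. Its visible end was still in its original place, and an earlier wrist view also showed it within a few millimetres of its first measured position.
- **Disagreement:** The fixed cameras and the wrist camera differed by 2 to 3 mm on the rack's position. I used mainly the wrist values, and the final fit agreed with them.

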